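# Tare the balance and hold the check weight ready over the pan

### The job

Press the hinged bar on the front of the balance fully down to its stop and let it spring back up, to zero the balance. Then pick up the smaller of the two brass weights, carry it past the vial rack and over the wall of the draught shield, and finish still holding it upright and still, centred over the pan and hovering about a centimetre above it. The weight must never touch the balance, and the larger weight and the vial rack stay where they are.

Things in the scene. Friction and masses are not known exactly. Their poses are not given: they have to be found in the camera images.
- balance: White laboratory balance, fixed. Origin on the worktop below the pan centre; x from its front (robot side) to its back, y to its left, z up. Casing x -85 to 85, y -100 to 100, top 46 mm up. In front a low step (x -172 to -85, 23 mm high) with the dark display on the left (y 4 to 96, up to 47 mm high) and the bar on the right. Steel pan and square draught shield on top.
- pan_centre (a point): Centre of the upper face of the round steel pan (90 mm across), 60 mm above the worktop; axes as the balance's. Round it stands the square draught shield of clear plates with aluminium rims, closed on all four sides and open above: inside 141 x 141 mm, outside 153 x 153 mm, top 93 mm above the worktop (33 mm above the pan).
- tare_bar (a joint): Hinged grey spring bar, right front of the balance: 0 rad up, 0.25 rad fully down at its stop. Hinge along the balance's y at its x -88, height 42 mm; bar 54 mm long forward of the hinge, 86 mm wide, 6 mm thick, top 45 mm up. Pushed down at bar_press it starts at about 2 N and meets its stop at 6 N, about 10 mm lower; it springs back when let go.
- bar_press (a point): Point on top of the bar where it is best pressed, 42 mm in front of its hinge, midway across; it moves with the bar.
- small_weight: The smaller brass calibration weight, the one to carry: upright, 18 mm in diameter, 31 mm tall, about 50 g, with a narrower neck and a knob at the top (it can be gripped anywhere as a straight 17.6 mm cylinder). Origin at the centre of its underside, z up along it.
- large_weight: The larger brass weight, of the same form: 27 mm in diameter, 47 mm tall, about 200 g. Origin at the centre of its underside. It stands on the same board, about 80 mm from the small one; which is at which end varies. Leave it alone.
- board: Light wooden board, fixed, 110 (x) x 160 (y) x 8 mm, on which the weights stand on its middle line near y +40 and -40 mm. Origin at the centre of its underside.
- vial_rack: Clear vial rack with capped vials, loose, 52 x 170 x 51 mm high (to the caps), its long side (its y) roughly towards the robot; stands between board and balance. Origin at the centre of its underside. Leave it alone.

How it is judged (in metres and radians):
On the way, in this order (a step that is already met when the one before it is completed fails the run):
1. the bar is pressed down to its stop (value of joint tare_bar above 0.23 rad), for 0.1 s.
2. the bar is let go and back up (value of joint tare_bar below 0.04 rad), for 0.1 s.
3. the small weight is lifted in the fingers (height (world z) of small_weight above 0.05 m and contact force between the fingers and small_weight above 0.5 N), for 0.1 s.
At the end, for the whole second after the job is handed in: The small weight is held still in the fingers, upright within 8 degrees, its underside 3 to 20 mm above the pan and its axis within 8 mm of the pan's centre, touching nothing of the balance; the bar is up; the large weight and the vial rack are within 15 mm of where they stood (z of small_weight in the frame of pan_centre between 0.003 and 0.02 m and horizontal distance between small_weight and pan_centre below 0.008 m and angle between small_weight's own z axis and vertical below 0.14 rad and contact force between the fingers and small_weight above 0.5 N and contact force between small_weight and balance below 0.05 N and linear speed of small_weight below 0.02 m/s and value of joint tare_bar below 0.04 rad and distance of each of large_weight, vial_rack from where it was at the start of the episode below 0.015 m); the arm keeps its last pose, push and grip.
It fails at once if the small weight touches the balance, its pan or its draught shield (contact force between small_weight and balance above 0.2 N).
It fails at once if the large weight is moved by more than 15 mm (distance of large_weight from where it was at the start of the episode above 0.015 m).
It fails at once if the vial rack is moved by more than 15 mm (distance of vial_rack from where it was at the start of the episode above 0.015 m).
It also fails if it takes over 56 s, if anything falls off the work surface, if the arm or the gripper's body presses on something with over 40 N, if the wrist force passes 120 N, or if a joint passes its speed limit or range.

### The arm

A 6-joint arm with a two-finger parallel gripper is mounted at the origin on a cart in front of the work surface, level with it; the furniture and walls round the work are solid. World frame = base frame: x ahead of the robot, y to its left, z up, the work surface at z = 0. Lengths are in m, angles in degrees, forces in N, time in s.
With the tool pointing down it reaches from about 0.35 to 0.875 m from the base axis. Payload 4.2 kg.
Tool frame: the origin (TCP) lies on the centre line of the jaws, within the pads' length; the fingertips stand 19 mm ahead of it and the grasp point (between the pads) is the TCP; z points along the fingers, y is the line along which they close (so a half turn about z gives the same grasp; the last joint's range is limited). The gripper opens to 87 mm and grips with 3 to 60 N. Pads are 19 mm wide; open, the fingers measure 117 mm over their backs; the gripper's body (75 mm by 190 mm) begins 51 mm behind the grasp point.
Start: joints at [-48.495, 22.042, 0.453, 0, -68.411, -14.817], TCP at [0.281, -0.558, 0.242] pointing down, gripper open.
Joint ranges: [-179.83, 179.83], [-69.29, 118.12], [-61.27, 80.66], [-181.25, 117.63], [-171.15, -9.14], [-177.46, 177.46]. Speed limits (degrees/s): [159.86, 159.86, 180, 180, 180, 180].

### API

Orientations are given as a 3x3 rotation matrix whose columns are the frame's x, y, z axes.
In Python, from station import sense, capture, finish_job, search_frame, masks_of gives the robot as it stands.
- The arm moves only by the tool drive_tool, never from a script. Its argument "rows" is a list of rows, each a list of 7 numbers: the opening in per cent of the stroke, from 0 (shut) to 100 (fully open), then the shift along the world's x, y, z in mm, then the turn, a rotation vector about the world's x, y, z in rad. In form: [[fingers, dx, dy, dz, wx, wy, wz], ...]. A call has 1 to 5 rows; each row shifts and turns the commanded pose from where the row before left it; what a row does not reach is not made up. A row lasts 1/12 s, in which the tool goes at most 41.7 mm and 7.16 degrees, less where a joint would pass 70% of its speed; a pose out of reach is approached as far as the arm can. A call is refused whole if a number of a shift passes 41.7 or a number of a turn 0.125, either way. A call with a gripper value outside its range is refused whole. The fingers move at their own pace and stop on an object; the grip force is fixed at half the most. Time passes only in rows, so rows that do not move let the fingers close. It gives the time, the measured TCP pose, the force, the opening and the grip force at its end, in the units of the state.
- sense(): the state, without advancing time (a new reading comes with each control period).
- capture(name): name is "side" or "top" or "wrist"; returns a dict with "frame" (400x640x3 uint8, red, green, blue), "z_map" (400x640 float32, m along the optical axis (not along the pixel's ray), 0 where there is no reading), "fx", "fy", "cx", "cy" (pixels), "distortion" ([k1, k2, p1, p2, k3] as OpenCV has them; the pictures are not rectified), "R" (3x3) and "t" (3): a world point X has camera coordinates R X + t; the wrist camera has in their place "T_tool_cam" (4x4, takes a point from camera to tool coordinates, whose origin is the TCP and whose axes are the flange's). Camera axes: x right, y down, z forward; pixel columns grow to the right and rows downward; lengths in m; the calibration is good to about 2 mm. A picture is of the moment at which its call begins: read the wrist's pose just before it.
- finish_job(): hands the job in; it is judged then, once.
Trained networks look in a picture, given as the dict that the camera call returned (one of the last four; its "shot" number tells which), for a name from the list of things; names that differ only in an ending like _2 or _b are one class to them, and where a whole thing is asked for, a point or a joint stands for the part that bears it (a point fixed in the world has none). Each returns a list of dicts, best first, with "p" (0 to 1); they miss things now and then, are a little off and sometimes report something else, mostly with a low value. They report only what shows in the picture. A call takes as long as a camera call.
- search_frame(label, picture): "xy" ([column, row] in pixels, amid what is visible of it).
- masks_of(label, picture): "region" (400x640 bool, what is visible of it) and "xy" ([column, row] in pixels, amid what is visible of it).
The state is a dict: "time_s": time; "joints": joint angles; "joint_velocities": joint speeds; "effort": joint torques, N m; "tcp_pos": TCP position; "ee_rot": TCP orientation; "wrist_force": force on the tool from outside, world axes, zero at the start; "moment": the same for the moment, N m; "gripper_width": opening from 0.0 (shut) to 1.0 (fully open); "gripper_force": force on a finger pad.
Only numpy, scipy, OpenCV 4.12 (cv2) and the standard library are available. Lean on these libraries where they do the work, as an engineer would, in place of code of your own. Each camera call takes 0.05 s, during which the arm holds its last target. There are 200 camera calls.

## Working session

There is one attempt and no reset: what is moved stays moved. The work goes in short steps, Python scripts to look and compute and a tool call to move; the robot and the scene stay as the last step left them, time stands still between calls to the robot, and variables do not carry over. Pictures are saved under pics/ and viewed, at most 10 in all, crops included, and the job is handed in when it is done.

Besides the shell and the picture viewer there is one more tool, called after ">>>" as name(argument=value, ...) on one line, values as JSON. drive_tool: Moves the arm, as the interface text tells. Its arguments: {"type":"object","properties":{"rows":{"type":"array"}},"required":["rows"]}

```bash
mkdir -p pics; cat > h.py <<'E'
import numpy as np, cv2
from station import *
def world(c,px,z=None,st=None):
    """pixel(s)-> world points using z_map (or plane z)"""
    K=np.array([[c['fx'],0,c['cx']],[0,c['fy'],c['cy']],[0,0,1]])
    px=np.atleast_2d(px).astype(float)
    n=cv2.undistortPoints(px[:,None],K,np.array(c['distortion'],float))[:,0]
    r=np.c_[n,np.ones(len(n))]
    if 'R' in c: R=np.array(c['R']).T; o=-R@np.array(c['t'])
    else:
        T=np.array(c['T_tool_cam']); Rt=np.array(st['ee_rot']); R=Rt@T[:3,:3]; o=Rt@T[:3,3]+np.array(st['tcp_pos'])
    d=r@R.T
    if z is None:
        i=px.round().astype(int); s=c['z_map'][i[:,1],i[:,0]]
        return np.where(s[:,None]>0,o+d*s[:,None],np.nan)
    return o+d*((z-o[2])/d[:,2])[:,None]
def cloud(c,m,st=None):
    v,u=np.nonzero(m&(c['z_map']>0)); return world(c,np.c_[u,v],None,st)
E
python3 - <<'E'
from h import *
s=sense();print({k:np.round(s[k],3) for k in s})
for n in ['top','side']:
    c=capture(n); cv2.imwrite(f'pics/{n}0.png',c['frame'][:,:,::-1])
    for l in ['balance','tare_bar','small_weight','large_weight','vial_rack','board']:
        for d in masks_of(l,c)[:2]:
            p=cloud(c,d['region'])
            print(n,l,round(d['p'],2),np.round(d['xy']),d['region'].sum(), np.round(np.nanpercentile(p,[2,50,98],axis=0),3).tolist() if len(p) else None)
E
```

```text
{'time_s': np.float64(0.0), 'joints': array([-4.8495e+01,  2.2091e+01,  3.7800e-01, -2.8000e-02, -6.8412e+01,
       -1.4815e+01]), 'joint_velocities': array([-0.003,  0.032, -0.04 ,  0.102,  0.024, -0.002]), 'effort': array([ 1.0000e-03, -3.9067e+01,  1.8741e+01,  4.2200e+00,  1.1000e-02,
       -0.0000e+00]), 'tcp_pos': array([ 0.28 , -0.558,  0.24 ]), 'ee_rot': array([[-0.894, -0.449, -0.001],
       [-0.449,  0.894,  0.002],
       [ 0.   ,  0.002, -1.   ]]), 'wrist_force': array([-0.56 , -0.099, -0.923]), 'moment': array([-0.031, -0.019,  0.046]), 'gripper_force': np.float64(0.0), 'gripper_width': np.float64(0.998)}
top balance 0.67 [244. 198.] 6964 [[0.464, 0.038, 0.02], [0.587, 0.137, 0.046], [0.708, 0.239, 0.095]]
top tare_bar 0.61 [261. 228.] 700 [[0.483, 0.061, 0.039], [0.513, 0.101, 0.045], [0.543, 0.144, 0.051]]
top vial_rack 0.62 [323. 184.] 1129 [[0.549, -0.096, 0.004], [0.631, -0.071, 0.035], [0.714, -0.048, 0.054]]
top vial_rack 0.25 [257. 226.] 699 [[0.483, 0.061, 0.04], [0.513, 0.102, 0.046], [0.543, 0.143, 0.051]]
top board 0.86 [395. 240.] 2212 [[0.417, -0.34, 0.003], [0.476, -0.262, 0.008], [0.539, -0.182, 0.014]]
side balance 0.65 [340. 176.] 3600 [[0.463, 0.028, 0.01], [0.597, 0.069, 0.046], [0.705, 0.222, 0.093]]
side tare_bar 0.83 [309. 178.] 271 [[0.48, 0.059, 0.034], [0.509, 0.098, 0.045], [0.539, 0.161, 0.047]]
side small_weight 0.53 [298. 274.] 119 [[0.451, -0.304, 0.009], [0.459, -0.3, 0.025], [0.468, -0.29, 0.039]]
side vial_rack 0.59 [360. 216.] 1374 [[0.548, -0.098, 0.002], [0.632, -0.085, 0.031], [0.715, -0.045, 0.051]]
side board 0.79 [306. 272.] 2325 [[0.415, -0.342, 0.001], [0.476, -0.279, 0.008], [0.538, -0.185, 0.01]]
```

View pics/top0.png

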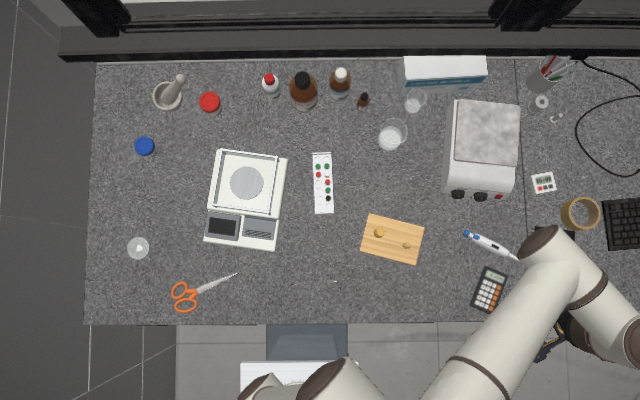

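View pics/side0.png

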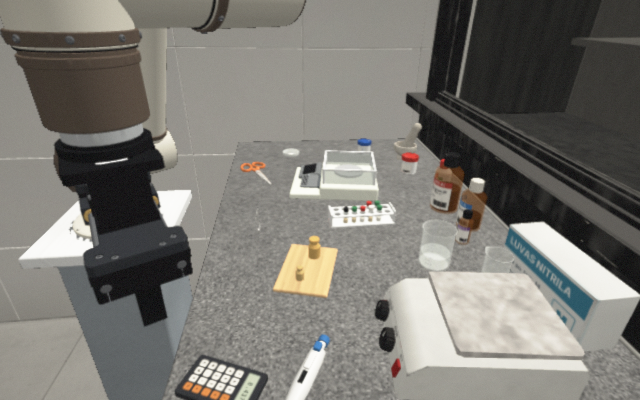

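Top: balance around (245,198), bar at (261,228), small weight at (406,245), large at (379,232). Side: small weight at (299,274), large at (314,247), so the small one is at the robot's far-right end. Now I'll fit the balance pose.

```bash
python3 - <<'E'
from h import *
c=capture('top')
for l in ['balance','tare_bar','vial_rack','board']:
    ds=masks_of(l,c)
    if not ds: print(l,None);continue
    p=cloud(c,ds[0]['region'])
    for lo,hi in [(0.015,0.12),(0.038,0.053)]:
        q=p[(p[:,2]>lo)&(p[:,2]<hi)]
        if len(q)>20: print(l,lo,cv2.minAreaRect((q[:,:2]*1000).astype(np.float32)))
f=c['frame'];hsv=cv2.cvtColor(f,cv2.COLOR_RGB2HSV)
# pan: darker disc near (247,183)
g=cv2.cvtColor(f,cv2.COLOR_RGB2GRAY)
roi=np.zeros(g.shape,bool);roi[160:206,222:272]=1
m=((g<205)&roi).astype(np.uint8)
n,lab,st,ce=cv2.connectedComponentsWithStats(m)
k=lab[183,247];print(st[k],ce[k],world(c,ce[k],0.060), world(c,ce[k]))
E
```

```text
balance 0.015 ((588.8530883789062, 141.52285766601562), (202.08108520507812, 257.25), 81.17562103271484)
balance 0.038 ((600.5032958984375, 139.2823944091797), (201.68307495117188, 233.05264282226562), 81.36825561523438)
tare_bar 0.015 ((512.8016967773438, 103.97047424316406), (90.2794189453125, 58.673648834228516), 81.6767807006836)
tare_bar 0.038 ((512.7775268554688, 102.22407531738281), (86.81642150878906, 58.21588897705078), 81.6767807006836)
vial_rack 0.015 ((633.0642700195312, -71.78072357177734), (171.04571533203125, 52.00861740112305), 1.5938338041305542)
vial_rack 0.038 ((632.6224365234375, -71.5407485961914), (169.18077087402344, 51.215858459472656), 1.6293543577194214)
board 0.015 ((460.94757080078125, -252.57212829589844), (145.34547424316406, 66.05224609375), 72.30371856689453)
[229 166  35  34 866] [246.22863741 182.76674365] [[0.63082357 0.13399976 0.06      ]] [[0.63067782 0.1338762  0.06080165]]
```

>>> drive_tool(rows=[[100,12,35,0,0,0,0],[100,12,35,0,0,0,0],[100,12,35,0,0,0,0],[100,12,35,0,0,0,0],[100,12,35,0,0,0,0]])

```text
time_s: 1.37
tcp_pos: [0.3409, -0.3819, 0.2416]
ee_rot: [[-0.894, -0.449, 0.0], [-0.449, 0.894, -0.0], [-0.0, -0.0, -1.0]]
wrist_force: [0.2, -0.8, -0.1]
gripper_width: 1.0
gripper_force: 0.0
```

>>> drive_tool(rows=[[0,10.4,32.4,0,0,0,-0.041],[0,10.4,32.4,0,0,0,-0.041],[0,10.4,32.4,0,0,0,-0.041],[0,10.4,32.4,0,0,0,-0.041],[0,10.4,32.4,0,0,0,-0.041]])

```text
time_s: 1.78
tcp_pos: [0.3929, -0.2198, 0.2419]
ee_rot: [[-0.967, -0.256, 0.001], [-0.256, 0.967, -0.0], [-0.001, -0.0, -1.0]]
wrist_force: [0.5, 0.0, 0.2]
gripper_width: 0.703
gripper_force: 0.0
```

>>> drive_tool(rows=[[0,10.4,32.4,0,0,0,-0.041],[0,10.4,32.4,0,0,0,-0.041],[0,10.4,32.4,0,0,0,-0.041],[0,10.4,32.4,0,0,0,-0.041],[0,10.4,32.4,0,0,0,-0.041]])

```text
time_s: 2.2
tcp_pos: [0.4449, -0.0577, 0.242]
ee_rot: [[-0.999, -0.054, 0.001], [-0.054, 0.999, 0.0], [-0.001, 0.0, -1.0]]
wrist_force: [0.7, 0.6, -0.3]
gripper_width: 0.325
gripper_force: 0.0
```

>>> drive_tool(rows=[[0,10.4,32.4,0,0,0,-0.041],[0,10.4,32.4,0,0,0,-0.041],[0,10.4,32.4,0,0,0,-0.041],[0,10.4,32.4,0,0,0,-0.041],[0,10.4,32.4,0,0,0,-0.041]])

```text
time_s: 2.62
tcp_pos: [0.4969, 0.1044, 0.2419]
ee_rot: [[-0.989, 0.15, 0.001], [0.15, 0.989, 0.0], [-0.001, 0.0, -1.0]]
wrist_force: [0.4, -1.1, -0.3]
gripper_width: 0.016
gripper_force: 0.0
```

>>> drive_tool(rows=[[0,0,0,-20,0,0,0],[0,0,0,-20,0,0,0],[0,0,0,-20,0,0,0],[0,0,0,-20,0,0,0],[0,0,0,0,0,0,0]])

```text
time_s: 3.03
tcp_pos: [0.4942, 0.1017, 0.1579]
ee_rot: [[-0.989, 0.149, -0.008], [0.149, 0.989, -0.003], [0.007, -0.004, -1.0]]
wrist_force: [-0.6, -0.3, -0.3]
gripper_width: 0.006
gripper_force: 0.0
```

```bash
python3 - <<'E'
from h import *
s=sense();c=capture('wrist');print(s['tcp_pos'])
cv2.imwrite('pics/w1.png',c['frame'][:,:,::-1])
for l in ['tare_bar','balance']:
    for d in masks_of(l,c)[:2]:
        p=cloud(c,d['region'],s)
        print(l,d['p'],d['xy'],d['region'].sum(),np.round(np.nanpercentile(p,[2,50,98],axis=0),3).tolist())
        q=p[(p[:,2]>0.036)&(p[:,2]<0.053)]
        if len(q)>20: print(cv2.minAreaRect((q[:,:2]*1000).astype(np.float32)))
E
```

```text
[0.49423434 0.10174028 0.15789856]
tare_bar 0.89 [323.3, 219.8] 5416 [[0.482, 0.062, 0.043], [0.508, 0.104, 0.044], [0.54, 0.143, 0.046]]
((511.36669921875, 102.77532958984375), (86.18536376953125, 55.263484954833984), 81.31370544433594)
balance 0.7 [395.6, 208.6] 24626 [[0.457, 0.063, 0.019], [0.506, 0.166, 0.039], [0.625, 0.244, 0.083]]
((563.5457763671875, 145.80007934570312), (194.88417053222656, 150.2852783203125), 81.01860809326172)
```

View pics/w1.png

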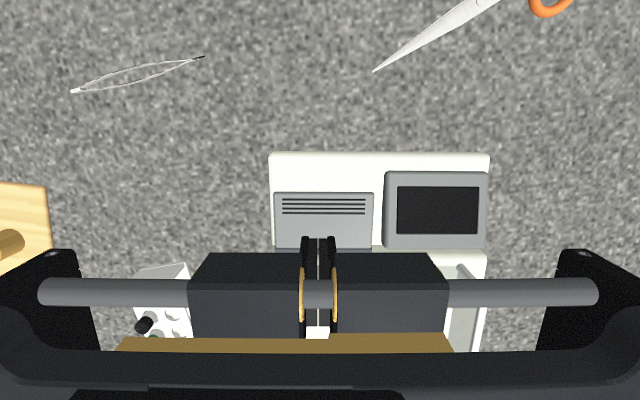

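The wrist view shows the bar at (323,220) with the closed fingers above it; the tool is roughly 3 mm off the press point. Next I'll descend.

>>> drive_tool(rows=[[0,2,3,-20,0,0,0],[0,0,0,-20,0,0,0],[0,0,0,-20,0,0,0],[0,0,0,-18,0,0,0],[0,0,0,0,0,0,0]])

```text
time_s: 3.6
tcp_pos: [0.4977, 0.1051, 0.0821]
ee_rot: [[-0.989, 0.149, -0.003], [0.149, 0.989, -0.001], [0.003, -0.002, -1.0]]
wrist_force: [-0.7, 0.2, -0.6]
gripper_width: 0.002
gripper_force: 0.0
```

>>> drive_tool(rows=[[0,0,0,-4,0,0,0],[0,0,0,-4,0,0,0],[0,0,0,-2,0,0,0],[0,0,0,0,0,0,0],[0,0,0,0,0,0,0]])

```text
time_s: 4.02
tcp_pos: [0.4991, 0.1058, 0.0743]
ee_rot: [[-0.989, 0.148, 0.001], [0.148, 0.989, 0.001], [-0.001, 0.001, -1.0]]
wrist_force: [-0.7, -0.7, 0.1]
gripper_width: 0.01
gripper_force: 0.0
```

>>> drive_tool(rows=[[0,-2,-1,-5,0,0,0],[0,0,0,-5,0,0,0],[0,0,0,-4,0,0,0],[0,0,0,-3,0,0,0],[0,0,0,-2,0,0,0]])

```text
time_s: 4.43
tcp_pos: [0.4972, 0.1046, 0.0555]
ee_rot: [[-0.989, 0.147, 0.001], [0.147, 0.989, -0.001], [-0.001, -0.001, -1.0]]
wrist_force: [-6.9, -0.5, 23.1]
gripper_width: 0.008
gripper_force: 12.2
```

>>> drive_tool(rows=[[0,0,0,-1.5,0,0,0],[0,0,0,-1,0,0,0],[0,0,0,0,0,0,0],[0,0,0,0,0,0,0]])

```text
time_s: 4.77
tcp_pos: [0.4972, 0.1046, 0.0554]
ee_rot: [[-0.989, 0.147, 0.002], [0.147, 0.989, -0.001], [-0.002, -0.0, -1.0]]
wrist_force: [-7.7, -0.8, 26.7]
gripper_width: 0.008
gripper_force: 13.8
```

The bar is at its stop: force is well past 6 N and z no longer changes. I'll release it and rise.

>>> drive_tool(rows=[[0,0,0,5,0,0,0],[0,0,0,10,0,0,0],[0,0,0,20,0,0,0],[0,0,0,30,0,0,0],[0,0,0,30,0,0,0]])

```text
time_s: 5.18
tcp_pos: [0.4959, 0.1042, 0.1471]
ee_rot: [[-0.989, 0.149, -0.003], [0.149, 0.989, -0.002], [0.003, -0.002, -1.0]]
wrist_force: [0.8, -0.2, 0.3]
gripper_width: 0.003
gripper_force: 0.0
```

>>> drive_tool(rows=[[0,0,0,30,0,0,0],[0,0,0,20,0,0,0],[50,-6,-35,10,0,0,0],[50,-6,-35,10,0,0,0],[50,-6,-35,10,0,0,0]])

```text
time_s: 5.6
tcp_pos: [0.4781, -0.0012, 0.2274]
ee_rot: [[-0.989, 0.147, -0.0], [0.147, 0.989, 0.0], [0.0, 0.0, -1.0]]
wrist_force: [0.4, 0.1, -0.3]
gripper_width: 0.155
gripper_force: 0.0
```

>>> drive_tool(rows=[[50,-6,-35,0,0,0,0],[50,-6,-35,0,0,0,0],[50,-6,-35,0,0,0,0],[50,-6,-35,0,0,0,0],[50,-6,-35,0,0,0,0]])

```text
time_s: 6.02
tcp_pos: [0.4479, -0.1769, 0.2269]
ee_rot: [[-0.989, 0.148, -0.0], [0.148, 0.989, 0.0], [0.0, 0.0, -1.0]]
wrist_force: [0.1, 0.8, 0.1]
gripper_width: 0.475
gripper_force: 0.0
```

>>> drive_tool(rows=[[50,-2,-35,0,0,0,0],[50,-2,-35,0,0,0,0],[50,0,-20,-10,0,0,0],[50,0,0,-20,0,0,0],[50,0,0,0,0,0,0]])

```text
time_s: 6.43
tcp_pos: [0.442, -0.2656, 0.1931]
ee_rot: [[-0.988, 0.153, -0.008], [0.152, 0.988, 0.004], [0.008, 0.002, -1.0]]
wrist_force: [-1.4, 0.6, -1.4]
gripper_width: 0.495
gripper_force: 0.0
```

```bash
cat > wl.py <<'E'
import sys
from h import *
s=sense();c=capture('wrist');print(s['tcp_pos'],s['gripper_width'])
cv2.imwrite(sys.argv[1],c['frame'][:,:,::-1])
for l in sys.argv[2:]:
    for d in masks_of(l,c)[:2]:
        p=cloud(c,d['region'],s); p=p[p[:,2]>0.012]
        if len(p): print(l,d['p'],d['xy'],d['region'].sum(),np.round(np.nanpercentile(p,[2,50,98],axis=0),4).tolist(),cv2.minEnclosingCircle((p[:,:2]*1000).astype(np.float32)))
E
python3 wl.py pics/w2.png small_weight large_weight
python3 - <<'E'
from h import *
c=capture('top')
cl=[d for l in ['small_weight','large_weight'] for d in [masks_of(l,c)[:2]]]
print([[ (d['p'],d['xy']) for d in x] for x in cl])
E
```

```text
[ 0.44204286 -0.26560348  0.19306538] 0.49520847801769824
small_weight 0.77 [291.4, 206.3] 273 [[0.4525, -0.3038, 0.014], [0.4575, -0.2954, 0.0279], [0.4656, -0.2885, 0.0391]] ((460.2152404785156, -296.52264404296875), 8.504395484924316)
small_weight 0.72 [323.8, 205.5] 11873 [[0.4298, -0.3045, 0.0146], [0.4664, -0.245, 0.0313], [0.5011, -0.2126, 0.1775]] ((469.71612548828125, -253.69509887695312), 52.09099578857422)
large_weight 0.44 [626.0, 216.1] 3971 [[0.4513, 0.0429, 0.0127], [0.5293, 0.0553, 0.0224], [0.5758, 0.0733, 0.046]] ((502.9318542480469, -56.005943298339844), 147.02781677246094)
[[], []]
```

View pics/w2.png

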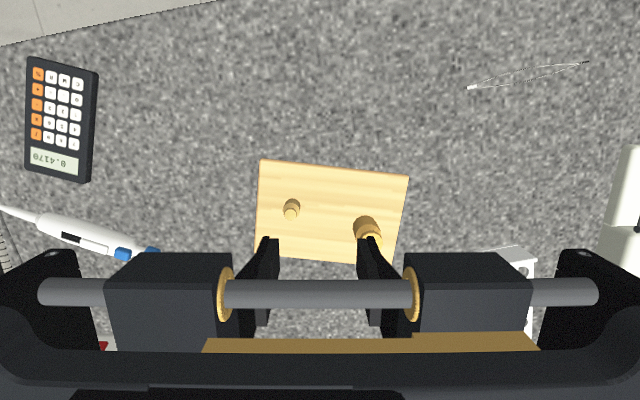

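The view shows the small weight at (291,208) and the large at (367,228). The measured position, (0.460,-0.2965), agrees with the side camera. I'll move above it.

>>> drive_tool(rows=[[50,8,-16,0,0,0,0],[50,7,-15,-20,0,0,0],[50,0,0,-30,0,0,0],[50,0,0,-30,0,0,0],[50,0,0,-17,0,0,0]])

```text
time_s: 7.15
tcp_pos: [0.4589, -0.2955, 0.098]
ee_rot: [[-0.989, 0.149, -0.002], [0.149, 0.989, 0.001], [0.002, 0.001, -1.0]]
wrist_force: [-0.3, -0.4, 0.1]
gripper_width: 0.5
gripper_force: 0.0
```

>>> drive_tool(rows=[[50,0,0,0,0,0,0],[50,0,0,0,0,0,0],[50,0,0,0,0,0,0]])

```text
time_s: 7.4
tcp_pos: [0.4612, -0.2966, 0.1019]
ee_rot: [[-0.989, 0.147, 0.003], [0.147, 0.989, -0.002], [-0.003, -0.001, -1.0]]
wrist_force: [-0.2, -0.2, 0.9]
gripper_width: 0.501
gripper_force: 0.0
```

```bash
python3 wl.py pics/w3.png small_weight large_weight
```

```text
[ 0.46118121 -0.29658952  0.10188441] 0.5007414518159198
small_weight 0.9 [317.1, 215.2] 559 [[0.4523, -0.3041, 0.014], [0.4571, -0.2963, 0.0279], [0.4653, -0.289, 0.0387]] ((460.3647766113281, -296.5928649902344), 8.594696044921875)
large_weight 0.76 [420.9, 240.4] 972 [[0.4832, -0.2356, 0.0129], [0.4866, -0.2259, 0.0336], [0.4957, -0.2132, 0.0541]] ((461.33941650390625, -235.55349731445312), 40.870582580566406)
```

View pics/w3.png

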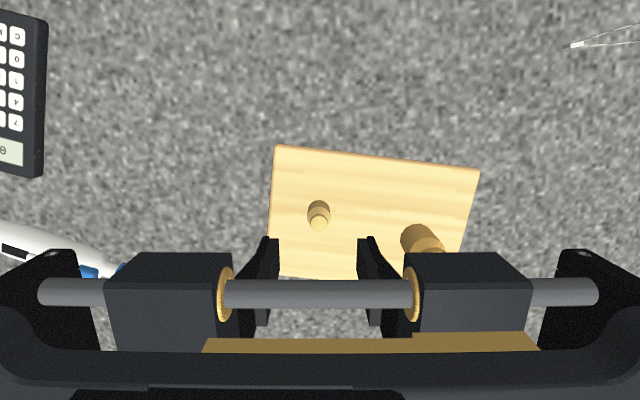

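The small weight at (318,215) is centred between the fingers and the large one at (421,240) is clear, so I'll descend and grip.

>>> drive_tool(rows=[[50,0,0,-20,0,0,0],[50,0,0,-20,0,0,0],[50,0,0,-18,0,0,0],[50,0,0,-10,0,0,0],[50,0,0,0,0,0,0]])

```text
time_s: 7.97
tcp_pos: [0.4588, -0.296, 0.0308]
ee_rot: [[-0.989, 0.149, -0.003], [0.149, 0.989, 0.001], [0.003, 0.001, -1.0]]
wrist_force: [-0.1, -0.4, 0.4]
gripper_width: 0.499
gripper_force: 0.0
```

>>> drive_tool(rows=[[10,0,0,0,0,0,0],[5,0,0,0,0,0,0],[0,0,0,0,0,0,0],[0,0,0,0,0,0,0],[0,0,0,0,0,0,0]])

```text
time_s: 8.38
tcp_pos: [0.4602, -0.2965, 0.0328]
ee_rot: [[-0.989, 0.149, 0.001], [0.149, 0.989, -0.0], [-0.001, -0.0, -1.0]]
wrist_force: [0.5, 0.3, -0.6]
gripper_width: 0.207
gripper_force: 0.1
```

>>> drive_tool(rows=[[0,0,0,0,0,0,0],[0,0,0,0,0,0,0],[0,0,0,0,0,0,0]])

```text
time_s: 8.63
tcp_pos: [0.4602, -0.2965, 0.0328]
ee_rot: [[-0.989, 0.148, 0.001], [0.148, 0.989, -0.0], [-0.001, -0.0, -1.0]]
wrist_force: [0.1, 1.7, 5.5]
gripper_width: 0.192
gripper_force: 30.0
```

>>> drive_tool(rows=[[0,0,0,8,0,0,0],[0,0,0,16,0,0,0],[0,0,0,25,0,0,0],[0,0,0,30,0,0,0],[0,0,0,30,0,0,0]])

```text
time_s: 9.05
tcp_pos: [0.4589, -0.2962, 0.1418]
ee_rot: [[-0.989, 0.149, -0.002], [0.149, 0.989, 0.001], [0.002, 0.0, -1.0]]
wrist_force: [0.4, -0.4, -0.8]
gripper_width: 0.192
gripper_force: 30.0
```

>>> drive_tool(rows=[[0,0,0,30,0,0,0],[0,0,0,16,0,0,0],[0,0,0,5,0,0,0],[0,0,0,0,0,0,0]])

```text
time_s: 9.38
tcp_pos: [0.4601, -0.2965, 0.1933]
ee_rot: [[-0.989, 0.149, 0.003], [0.149, 0.989, -0.001], [-0.003, -0.0, -1.0]]
wrist_force: [-0.9, 0.6, -1.5]
gripper_width: 0.189
gripper_force: 30.0
```

>>> drive_tool(rows=[[0,4,10,0,0,0,0],[0,8,20,0,0,0,0],[0,10,25,0,0,0,0],[0,10,25,0,0,0,0],[0,10,25,0,0,0,0]])

```text
time_s: 9.8
tcp_pos: [0.5009, -0.1896, 0.1896]
ee_rot: [[-0.989, 0.149, -0.005], [0.149, 0.989, 0.001], [0.005, 0.0, -1.0]]
wrist_force: [0.3, 1.1, -1.5]
gripper_width: 0.192
gripper_force: 30.0
```

>>> drive_tool(rows=[[0,10,25,0,0,0,0],[0,10,25,0,0,0,0],[0,10,25,0,0,0,0],[0,10,25,0,0,0,0],[0,10,25,0,0,0,0]])

```text
time_s: 10.22
tcp_pos: [0.5508, -0.0644, 0.1896]
ee_rot: [[-0.989, 0.149, -0.005], [0.149, 0.989, -0.0], [0.005, -0.001, -1.0]]
wrist_force: [0.5, 0.1, -0.8]
gripper_width: 0.194
gripper_force: 30.0
```

>>> drive_tool(rows=[[0,10,25,0,0,0,0],[0,10,25,0,0,0,0],[0,10,25,0,0,0,0],[0,10,25,0,0,0,0],[0,10,25,0,0,0,0]])

```text
time_s: 10.63
tcp_pos: [0.6007, 0.0604, 0.1893]
ee_rot: [[-0.989, 0.148, -0.005], [0.148, 0.989, -0.001], [0.005, -0.002, -1.0]]
wrist_force: [0.6, -0.2, -1.0]
gripper_width: 0.194
gripper_force: 30.0
```

>>> drive_tool(rows=[[0,10,25,0,0,0,0],[0,10,25,0,0,0,0],[0,8,18,0,0,0,0],[0,1,8,0,0,0,0],[0,0,0,0,0,0,0]])

```text
time_s: 11.05
tcp_pos: [0.6298, 0.1366, 0.1892]
ee_rot: [[-0.989, 0.146, -0.004], [0.146, 0.989, -0.001], [0.004, -0.002, -1.0]]
wrist_force: [0.5, -0.5, -1.2]
gripper_width: 0.191
gripper_force: 30.0
```

>>> drive_tool(rows=[[0,0,0,0,0,0,0],[0,0,0,0,0,0,0],[0,0,0,0,0,0,0]])

```text
time_s: 11.3
tcp_pos: [0.6302, 0.1335, 0.1918]
ee_rot: [[-0.989, 0.15, -0.001], [0.15, 0.989, -0.0], [0.001, -0.001, -1.0]]
wrist_force: [-0.3, 0.6, 0.8]
gripper_width: 0.194
gripper_force: 30.0
```

```bash
python3 - <<'E'
from h import *
s=sense();print(s['tcp_pos'],s['gripper_force'],s['time_s'])
for n in ['side','wrist','top']:
    c=capture(n); cv2.imwrite(f'pics/{n}5.png',c['frame'][:,:,::-1])
    for l in ['small_weight','tare_bar','vial_rack','large_weight']:
        for d in masks_of(l,c)[:2]:
            p=cloud(c,d['region'],s)
            if len(p): print(n,l,round(d['p'],2),np.round(d['xy']),d['region'].sum(), np.round(np.nanpercentile(p,[2,50,98],axis=0),3).tolist())
E
```

```text
[0.63016292 0.13353136 0.1918102 ] 30.000025019980967 11.3
side tare_bar 0.58 [310. 178.] 274 [[0.48, 0.059, 0.033], [0.509, 0.098, 0.045], [0.539, 0.164, 0.047]]
side vial_rack 0.69 [361. 219.] 1447 [[0.548, -0.097, 0.0], [0.635, -0.085, 0.027], [0.717, -0.002, 0.051]]
side large_weight 0.6 [316. 248.] 211 [[0.483, -0.235, 0.011], [0.494, -0.23, 0.036], [0.505, -0.216, 0.056]]
wrist small_weight 0.74 [317. 260.] 1203 [[0.622, 0.125, 0.168], [0.626, 0.134, 0.186], [0.634, 0.141, 0.198]]
wrist tare_bar 0.87 [262.  67.] 7004 [[0.484, 0.061, 0.042], [0.512, 0.103, 0.044], [0.542, 0.143, 0.046]]
wrist vial_rack 0.86 [125. 208.] 9428 [[0.55, -0.096, 0.003], [0.618, -0.067, 0.033], [0.697, -0.045, 0.05]]
top tare_bar 0.67 [259. 227.] 693 [[0.483, 0.061, 0.039], [0.513, 0.102, 0.045], [0.542, 0.145, 0.05]]
top tare_bar 0.42 [247. 213.] 5036 [[0.461, 0.035, 0.019], [0.551, 0.134, 0.045], [0.684, 0.242, 0.095]]
top large_weight 0.5 [380. 230.] 89 [[0.483, -0.232, 0.014], [0.494, -0.22, 0.054], [0.505, -0.21, 0.059]]
```

View pics/side5.png

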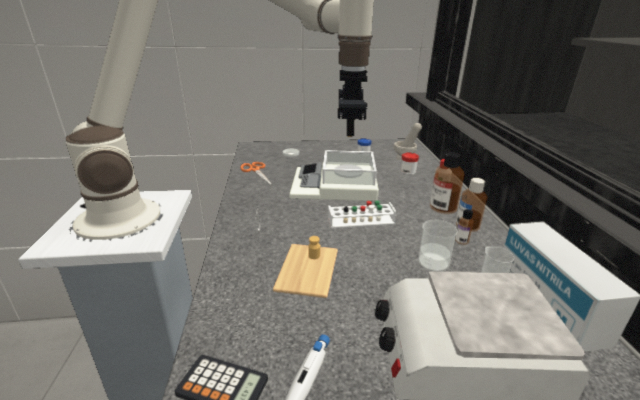

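View pics/wrist5.png

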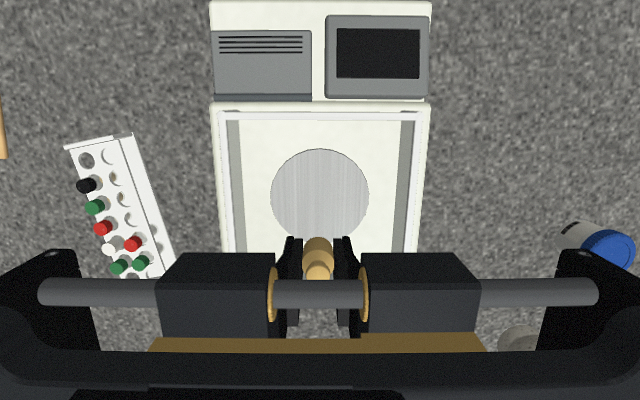

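The weight is gripped at (318,258), with the pan disc around (320,197) and the bar up at (262,67). Side view: the large weight and rack are undisturbed. I'll refine the pan centre from this closer picture.

```bash
python3 - <<'E'
from h import *
from scipy.optimize import least_squares
s=sense();c=capture('wrist')
g=cv2.GaussianBlur(cv2.cvtColor(c['frame'],cv2.COLOR_RGB2GRAY),(3,3),0).astype(float)
pts=[]
for a in np.radians(np.arange(155,386,3)):
    r=np.arange(38,62,.5); x=320+r*np.cos(a); y=197+r*np.sin(a)
    v=cv2.remap(g.astype(np.float32),x[None].astype(np.float32),y[None].astype(np.float32),1)[0]
    i=np.argmax(np.diff(v)); pts.append([x[i],y[i]])
w=world(c,pts,0.06,s)[:,:2]
f=least_squares(lambda p:np.hypot(*(w-p[:2]).T)-p[2],[.63,.134,.045],loss='soft_l1',f_scale=.001)
print(f.x,s['tcp_pos'],np.median(abs(f.fun)))
E
```

```text
[0.63140609 0.13469635 0.04450608] [0.63070929 0.13464685 0.19201697] 0.000183430719135097
```

>>> drive_tool(rows=[[0,0,0,-8,0,0,0],[0,0,0,-14,0,0,0],[0,0,0,-14,0,0,0],[0,0,0,-14,0,0,0],[0,0,0,-12,0,0,0]])

```text
time_s: 12.52
tcp_pos: [0.6302, 0.1345, 0.1284]
ee_rot: [[-0.989, 0.149, -0.001], [0.149, 0.989, -0.0], [0.001, -0.0, -1.0]]
wrist_force: [-0.7, 0.2, -0.5]
gripper_width: 0.196
gripper_force: 30.0
```

>>> drive_tool(rows=[[0,0,0,-10,0,0,0],[0,0,0,-9,0,0,0],[0,0,0,-7,0,0,0],[0,0,0,-5,0,0,0],[0,0,0,-3,0,0,0]])

```text
time_s: 12.93
tcp_pos: [0.6307, 0.1346, 0.0954]
ee_rot: [[-0.989, 0.149, -0.0], [0.149, 0.989, -0.0], [0.0, -0.0, -1.0]]
wrist_force: [-0.3, 0.7, -0.6]
gripper_width: 0.194
gripper_force: 30.0
```

>>> drive_tool(rows=[[0,0,0,0,0,0,0],[0,0,0,0,0,0,0],[0,0,0,0,0,0,0],[0,0,0,0,0,0,0],[0,0,0,0,0,0,0]])

```text
time_s: 13.35
tcp_pos: [0.6309, 0.1347, 0.0966]
ee_rot: [[-0.989, 0.149, 0.001], [0.149, 0.989, 0.0], [-0.001, 0.001, -1.0]]
wrist_force: [0.2, -0.1, -0.9]
gripper_width: 0.193
gripper_force: 30.0
```

```bash
python3 wl.py pics/w6.png small_weight tare_bar
```

```text
[0.63094888 0.13470138 0.09658217] 0.19311131321674957
small_weight 0.69 [316.7, 258.6] 1176 [[0.6227, 0.1265, 0.0735], [0.6268, 0.1348, 0.0906], [0.6337, 0.1419, 0.1023]] ((630.8715209960938, 133.9090118408203), 8.760507583618164)
tare_bar 0.74 [232.2, 49.4] 14959 [[0.488, 0.0618, 0.0426], [0.5144, 0.1031, 0.0443], [0.5426, 0.1439, 0.046]] ((512.75146484375, 102.6299057006836), 51.62584686279297)
```

View pics/w6.png

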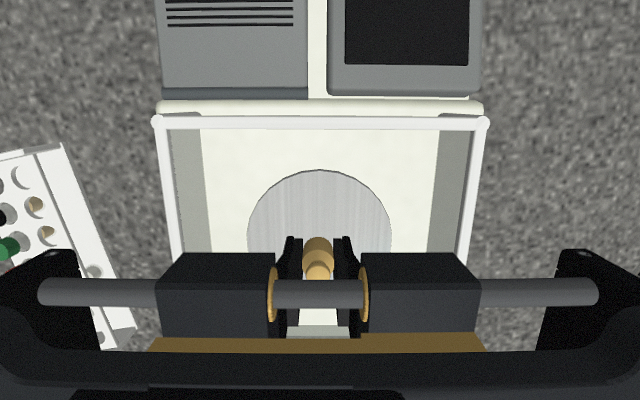

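The weight at (318,258) hangs upright over the pan centre inside the shield, with its underside about 11.8 mm above the pan. The bar is up. I'll hand it in.

```bash
python3 -c "
from station import *
print(finish_job())"
```

```text
the job is handed in; nothing more can be done
None
```

The job is handed in, with no verdict returned: the bar was pressed to its stop and sprang back up, and the small weight is held upright and still, within 1 mm of the pan's centre and about 12 mm above it; the large weight and vial rack showed no movement in the last pictures that covered them.

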